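Click the deburring timer's dial to its setting pin and start it

ROBOT

A 6-joint arm with a two-finger parallel gripper is mounted at the origin on the work surface. World frame = base frame: x ahead of the robot, y to its left, z up, the work surface at z = 0. Lengths are in m, angles in rad, forces in N, time in s.
With the tool pointing down it reaches from about 0.375 to 0.975 m from the base axis. Payload 3.8 kg.
Tool frame: the origin (TCP) lies midway between the tips of the shut fingers; the grasp point (between the pads) lies 19 mm behind it; z points along the fingers, y is the line along which they close (so a half turn about z gives the same grasp; the last joint's range is limited). The gripper opens to 88 mm and grips with 3 to 60 N. Pads are 18 mm wide; open, the fingers measure 123 mm over their backs; the gripper's body (75 mm by 187 mm) begins 45 mm behind the grasp point.
Start: joints at [-1.313, 0.264, 1.604, -0, 1.274, -0.037], TCP at [0.196, -0.646, 0.212] pointing down, gripper open.
Joint ranges: [-2.63, 2.63], [-0.94, 2.18], [0.31, 2.57], [-1.31, 4.45], [0, 2.66], [-2.55, 2.55]. Speed limits (rad/s): [2.57, 2.57, 3.14, 3.14, 3.14, 3.14].

INTERFACE

Orientations are given as a rotation vector (axis times angle).
In Python, from cell import manip, inverse_kinematics, cams, order gives the robot as it stands. Calls block until the motion is done:
- manip.move_pose(position, orientation): joint-space move of the TCP to a pose.
- manip.move_linear(position, rate=0.15, rot=None): straight line of the TCP; rot=None keeps the orientation; rate is the mean speed in m/s.
- manip.set_joints(angles): joint-space move.
- manip.set_gripper(opening, force=None): finger opening in m; force is the grip in N (None keeps the last); returns when the fingers have stopped.
- manip.dwell(seconds).
- inverse_kinematics(position, orientation): joint angles nearest the present ones, or None.
- manip.state(): the state.
- cams.capture(name): name is "side" or "top"; returns a dict with "image" (420x560x3 uint8, blue, green, red), "z_map" (420x560 float32, m along the optical axis (not along the pixel's ray), 0 where there is no reading), "intrinsics" (3x3 intrinsics, pixels), "position" and "orientation" of the camera in the world. Camera axes: x right, y down, z forward; pixel columns grow to the right and rows downward; lengths in m; the calibration is good to about 2 mm. A picture is of the moment at which its call begins.
A pose or a line that the arm cannot do raises manip.IKError and nothing moves.
- order.close_job(): hands the job in; it is judged then, once.
The state is a dict: "clock": time; "joint_pos": joint angles; "joint_velocities": joint speeds; "tau": joint torques, N m; "tool_pos": TCP position; "tcp_rot": TCP orientation; "contact_force": force on the tool from outside, world axes, zero at the start; "moment": the same for the moment, N m; "gripper_width": finger opening in m; "grasp_force": force on a finger pad.
Only numpy, scipy, OpenCV 4.12 (cv2) and the standard library are available. Lean on these libraries where they do the work, as an engineer would, in place of code of your own. Each camera call takes 0.05 s, during which the arm holds its last target. There are 200 camera calls.

TASK

Set the deburring timer and start it: with a fingertip on the big knurled dial, push it round, click by click, until its inlaid line has clicked in opposite the tall setting pin (not one of the low plugs), and only then press the round push button beside the dial fully down and let it come back up. Do not pinch the dial, and leave the loose wedges and the spanner standing where they are, including the two small wedges on the timer box.

Things in the scene. Friction and masses are not known exactly. Their poses are not given: they have to be found in the camera images.
- dial (a joint): Angle of the dial in rad, counter-clockwise from above positive; stops at +-1.67. It has click stops every 30 degrees (0.524 rad) at 0, +-0.524, +-1.047, +-1.571 and starts in the one at 0; left between two stops it snaps to the nearer one. About 0.05 N m takes it out of a stop.
- dial_face (a point): Centre of the dial's top face, 94 mm above the table, 24 mm over the box; axes parallel to the box's, not turning. Black disc, 96 mm across, rim 14 mm high, knurled, inlaid metal line from centre to rim. Sprung: pressed down it sinks 1 mm per N after a first 2 N or so, at most 8 mm, this point with it; it turns while sunk. 7 N on the face 30 mm off centre grips enough to turn it.
- dial_aim (a point): Point on the dial, at face height, on the outward extension of its inlaid line, 60 mm from the dial's axis (12 mm outside the rim): it turns with the dial, and seen from above it lies on the centre of the pin when the line is opposite the pin. Its x axis points outward along the line.
- pin_top (a point): Centre of the top of the setting pin: fixed plain brass pin, 12 mm across, 34 mm tall above the box (top 104 mm above the table), 60 mm from the dial's axis. It is in one of four places, one or two clicks (30 or 60 degrees) to either side of where the line starts, on the box's back side of the dial; the other three hold brass plugs 12 mm across, 3 mm high.
- timer: The timer box, fixed: grey painted metal, 210 mm (x) by 290 mm (y) by 70 mm high; origin at the centre of its underside, on the table; x points to its back, away from the robot, y to its left. The dial's axis is at x 0, y +50 mm, the button at x 0, y -90 mm.
- start_top (a point): Centre of the top of the push button: a plain grey plastic cap 30 mm across in a dark round collar 46 mm across and 12 mm high on the timer box, its top 92 mm above the table. It goes straight down 6 mm against a spring, fully down at 5 N, and springs back.
- start (a joint): How far the push button is pressed, m: 0 up, 0.006 fully down.
- stub_near: Loose small black steel wedge, 58 mm high, 20 mm across its foot, standing on the timer box at its front, between dial and button; origin under its foot. Leave it.
- stub_far: Loose small black steel wedge, 55 mm high, 18 mm across its foot, standing on the timer box at its back, between dial and button; origin under its foot. Leave it.
- wedge_a: Loose black steel wedge, 160 mm high, 53 mm across, standing on the table on the left; origin under its foot. Leave it.
- wedge_b: Loose black steel wedge, 150 mm high, 50 mm across, standing on the table on the right; origin under its foot. Leave it.
- wedge_c: Loose black steel wedge, 130 mm long, 43 mm thick, lying on the table on the left; origin on the table under its hexagonal foot end, x along its length. Leave it.
- spanner: Loose steel spanner lying on the table on the right, nearest the robot; leave it.

How it is judged:
By the outcome, as a careful person would: the job done as asked, in the order asked, and still so for the second after the job is handed in, with the robot touching nothing.
It also fails if it takes over 51 s, if anything falls off the work surface, if the arm or the gripper's body presses on something with over 40 N, if the wrist force passes 120 N, or if a joint passes its speed limit or range.

## Working session

There is one attempt and no reset: what is moved stays moved. The work goes in short steps, each a Python script; the robot and the scene stay as the last script left them, time stands still between calls to the robot, and variables do not carry over. Pictures are saved under pics/ and viewed, at most 10 in all, crops included, and the job is handed in when it is done.

```bash
mkdir -p pics; ls
cat > h.py <<'E'
import numpy as np, cv2
from scipy.spatial.transform import Rotation as R
from cell import manip, inverse_kinematics, cams, order
def rotm(o):
    o=np.array(o,float)
    if o.shape==(3,3): return o
    return R.from_rotvec(o).as_matrix() if o.size==3 else R.from_quat(o).as_matrix()
def cap(n):
    c=cams.capture(n); c['R']=rotm(c['orientation']); return c
def ray(c,u,v,z):
    d=c['R']@np.linalg.inv(c['intrinsics'])@np.array([u,v,1.]); p=np.array(c['position'])
    return p+d*(z-p[2])/d[2]
def cloud(c):
    v,u=np.mgrid[:420,:560]; P=np.stack([u,v,np.ones_like(u)],-1)@np.linalg.inv(c['intrinsics']).T*c['z_map'][...,None]
    return P@c['R'].T+np.array(c['position'])
E
python3 - <<'E'
from h import *
for n in('top','side'):
    c=cap(n); cv2.imwrite(f'pics/{n}0.png',c['image']); print(n,c['position'],c['orientation'],c['intrinsics'].tolist())
    np.savez(f'{n}0.npz',im=c['image'],P=cloud(c),z=c['z_map'])
print(manip.state())
E
```

```text
pics
top [0.39953972 0.02897387 1.13850539] [-2.19321097  2.14595642 -0.1568204 ] [[461.3296275189472, 0.0, 278.86804853738187], [0.0, 461.3296275189472, 219.91609653397137], [0.0, 0.0, 1.0]]
side [ 0.37233339 -0.57573896  0.67138369] [-2.32766277  0.27115076 -0.11614326] [[386.93345567227954, 0.0, 280.52460487252733], [0.0, 386.93345567227954, 211.84988759922737], [0.0, 0.0, 1.0]]
{'clock': 0.1, 'joint_pos': array([-1.31289790e+00,  2.64691835e-01,  1.60518752e+00, -2.05060648e-05,
        1.27367005e+00, -3.69171308e-02]), 'joint_velocities': array([-2.72466977e-05, -7.28114786e-04, -3.09987278e-03,  5.82947832e-04,
        1.60004483e-06,  6.88603069e-04]), 'tau': array([ 1.33433599e-05, -5.03622580e+01, -3.58070827e+01,  7.30645470e-02,
        2.33260298e-02, -7.03640580e-05]), 'tool_pos': array([ 0.19594206, -0.64524482,  0.21123004]), 'tcp_rot': array([-3.10559950e+00, -4.61143941e-01,  3.69293573e-04]), 'contact_force': array([ 0.11992834, -1.07710979, -0.50674318]), 'moment': array([-0.02844879,  0.00709167,  0.0367221 ]), 'grasp_force': 0.0, 'gripper_width': 0.0882234796830385}
```

View pics/top0.png

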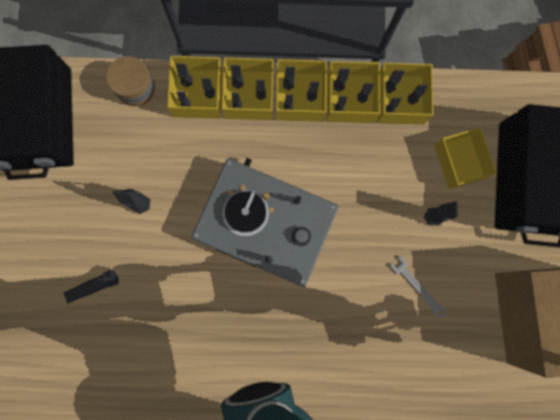

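View pics/side0.png

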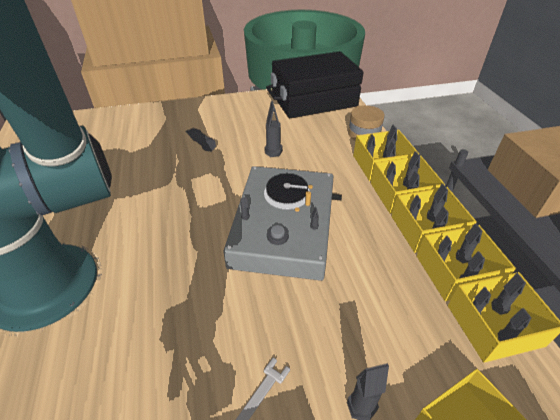

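Run:
```python
from h import *
a=cv2.imread('pics/top0.png')[150:295,185:345]; b=cv2.imread('pics/side0.png')[155:285,220:350]
A=cv2.resize(a,(440,400),interpolation=2)
A=cv2.resize(a,None,fx=2.75,fy=2.75,interpolation=2); B=cv2.resize(b,None,fx=2.75,fy=2.75,interpolation=2)
h=max(A.shape[0],B.shape[0]); pad=lambda x:cv2.copyMakeBorder(x,0,h-x.shape[0],0,0,0)
cv2.imwrite('pics/crop.png',cv2.convertScaleAbs(np.hstack([pad(A),pad(B)]),alpha=1.5))
for n,(x0,y0,x1,y1) in dict(top=(185,150,345,295),side=(220,155,350,285)).items():
    d=np.load(n+'0.npz'); im=d['im']; P=d['P']; c=cap(n)
    hsv=cv2.cvtColor(im,cv2.COLOR_BGR2HSV)
    roi=np.zeros(im.shape[:2],np.uint8); roi[y0:y1,x0:x1]=1
    m=((hsv[...,1]>130)&(hsv[...,0]>8)&(hsv[...,0]<30)&(P[...,2]>.055)).astype(np.uint8)*roi
    k,l,s,ct=cv2.connectedComponentsWithStats(m)
    for i in range(1,k):
        if s[i,4]>3: print(n,'brass',ct[i].round(1),s[i,4],'z',P[l==i][:,2].max().round(3),'at z73',ray(c,*ct[i],.073).round(4))
    m=((hsv[...,2]<45)&(abs(P[...,2]-.094)<.008)).astype(np.uint8)*roi
    k,l,s,ct=cv2.connectedComponentsWithStats(m)
    i=1+np.argmax(s[1:,4]); cn=max(cv2.findContours((l==i).astype(np.uint8),0,1)[0],key=cv2.contourArea); e=cv2.fitEllipse(cv2.convexHull(cn))
    print(n,'dial',e,ray(c,*e[0],.094).round(4))
    m=(roi>0)&(abs(P[...,2]-.07)<.006)
    q=P[m][:,:2].astype(np.float32); print(n,'box',cv2.minAreaRect(q),np.median(P[m][:,2]))
```

```text
top brass [242.5 187. ] 6 z 0.075 at z73 [0.6052 0.0923 0.073 ]
top brass [230.2 191.8] 6 z 0.075 at z73 [0.593  0.1207 0.073 ]
top brass [266.  195.7] 13 z 0.107 at z73 [0.5859 0.0367 0.073 ]
top brass [271.  209.3] 7 z 0.076 at z73 [0.554  0.0243 0.073 ]
top dial ((244.6876983642578, 211.13272094726562), (38.74412536621094, 39.418697357177734), 68.43660736083984) [0.5453 0.0844 0.094 ]
top box ((0.5277462601661682, 0.03826604783535004), (0.2896938920021057, 0.21001611649990082), 67.93073272705078) 0.070509186839111
side brass [309.7 186.1] 9 z 0.075 at z73 [0.6031 0.095  0.073 ]
side brass [307.7 197.6] 59 z 0.105 at z73 [0.5871 0.0566 0.073 ]
side brass [296.6 209.1] 11 z 0.076 at z73 [0.5522 0.0254 0.073 ]
side dial ((286.6181945800781, 187.67803955078125), (28.309261322021484, 40.24612045288086), 91.08626556396484) [0.542  0.0782 0.094 ]
side box ((0.5251022577285767, 0.039782047271728516), (0.2916657030582428, 0.21026559174060822), 68.14854431152344) 0.07083575761021088
```

View pics/crop.png

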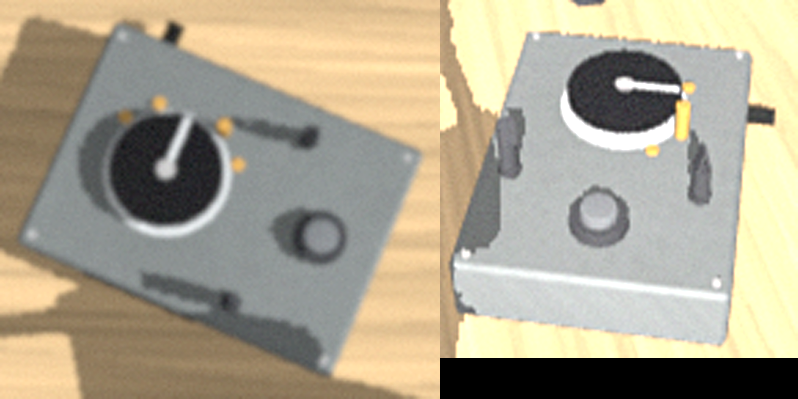

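```bash
cat >> h.py <<'E'
YAW=np.deg2rad(-22.0); D=np.array([.545,.0845]); BTN=np.array([.526,.039])-.09*np.array([-np.sin(YAW),np.cos(YAW)])
def down(a):  # tool z down, tool y at world angle a
    y=np.array([np.cos(a),np.sin(a),0]); z=np.array([0,0,-1.]); return R.from_matrix(np.stack([np.cross(y,z),y,z],1)).as_rotvec()
def fz(): return manip.state()['contact_force'][2]
def press(xy,z0,zmin,F):  # descend in small steps until force F
    f0=fz(); z=z0
    while True:
        manip.move_linear([*xy,z],rate=.03); manip.dwell(.05); f=fz()-f0
        if f>=F or z<=zmin: break
        z-= .002 if f<1 else .001
    print('press z',round(z,4),'tcp',manip.state()['tool_pos'].round(4),'F',round(f,2)); return z
E
python3 - <<'E'
from h import *
s=manip.state(); p=s['tool_pos']
print('BTN',BTN)
a0=np.deg2rad(105)+YAW; c=D+.03*np.array([np.cos(a0),np.sin(a0)])
for t in (a0-np.pi/2,a0+np.pi/2): print(inverse_kinematics([*c,.25],down(t)))
manip.set_gripper(0,10)
manip.move_linear([p[0],p[1],.30],rate=.2)
q=[inverse_kinematics([*c,.25],down(t)) for t in (a0-np.pi/2,a0+np.pi/2)]
t=[a0-np.pi/2,a0+np.pi/2][int(np.argmin([9 if x is None else abs(x[5]) for x in q]))]
manip.move_pose([*c,.25],down(t))
manip.move_linear([*c,.12],rate=.12)
s=manip.state(); print(t,s['clock'],s['tool_pos'],s['contact_force'],s['gripper_width'])
k=cap('side'); cv2.imwrite('pics/hover.png',cv2.resize(k['image'][100:290,180:380],None,fx=3,fy=3))
E
```

```text
BTN [ 0.49228541 -0.04444655]
[ 1.60903541e-01  2.56014526e-02  1.80546237e+00 -8.88178420e-16
  1.31052883e+00  2.83076589e-01]
None
-0.12217304763960302 6.275 [0.54951306 0.11440855 0.12099164] [ 1.00590114 -0.08074817  0.35245004] 0.000554484153571891
```

View pics/hover.png

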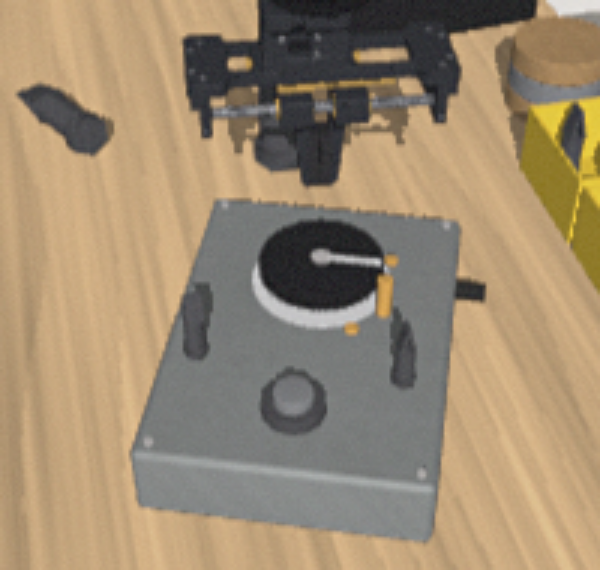

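Run:
```python
from h import *
for n in('side','top'):
    k=cap(n); p=manip.state()['tool_pos']
    def pr(P): x=k['intrinsics']@(k['R'].T@(np.array(P)-k['position'])); return (x[:2]/x[2]).round(1)
    print(n,'tcp',pr(p),'below',pr([p[0],p[1],.094]),'dial',pr([*D,.094]))
    if n=='side':
        print('crop coords',(pr(p)-[180,100])*3); P=cloud(k); print(P[150:163,284:290:2][:, :].round(3)[::2].tolist())
```

```text
side tcp [286.1 168.3] below [286.  177.5] dial [287.2 185.8]
crop coords [318.3 204.9]
[[[0.542, 0.106, 0.179], [0.549, 0.117, 0.17], [0.551, 0.107, 0.177]], [[0.542, 0.107, 0.173], [0.548, 0.113, 0.168], [0.551, 0.106, 0.173]], [[0.543, 0.108, 0.167], [0.547, 0.108, 0.166], [0.551, 0.107, 0.167]], [[0.542, 0.106, 0.163], [0.548, 0.11, 0.16], [0.372, -0.576, 0.671]], [[0.542, 0.107, 0.157], [0.548, 0.11, 0.154], [0.551, 0.106, 0.156]], [[0.542, 0.107, 0.151], [0.548, 0.11, 0.149], [0.551, 0.105, 0.152]], [[0.59, 0.296, 0.0], [0.595, 0.294, 0.001], [0.601, 0.294, -0.0]]]
top tcp [230.6 207.3] below [231.6 209. ] dial [244.6 211.3]
```

Run:
```python
from h import *
k=cap('side'); P=cloud(k).reshape(-1,3); print(manip.state()['tool_pos'],manip.state()['joint_pos'].round(4))
m=(P[:,2]>.1)&(P[:,2]<.4)&(P[:,0]>.4)&(P[:,0]<.7)&(P[:,1]>.0)&(P[:,1]<.2); Q=P[m]
for x in np.arange(.43,.68,.01):
    q=Q[(Q[:,0]>=x)&(Q[:,0]<x+.01)]
    if len(q): print(round(x,2),len(q),'zmin',np.sort(q[:,2])[:3].round(3),'y',q[:,1].min().round(3),q[:,1].max().round(3))
cv2.imwrite('pics/hover2.png',cv2.resize(k['image'][60:190,200:380],None,fx=4.4,fy=4.4,interpolation=2))
```

```text
[0.54928072 0.11437833 0.12089731] [ 0.1609  0.1244  1.9458 -0.      1.0698  0.2831]
0.43 62 zmin [0.1   0.1   0.101] y 0.022 0.035
0.44 13 zmin [0.101 0.101 0.108] y 0.024 0.03
0.45 82 zmin [0.216 0.217 0.219] y 0.09 0.152
0.46 162 zmin [0.213 0.214 0.214] y 0.088 0.159
0.47 117 zmin [0.225 0.226 0.226] y 0.088 0.158
0.48 90 zmin [0.225 0.225 0.225] y 0.094 0.156
0.49 80 zmin [0.223 0.224 0.225] y 0.094 0.147
0.5 197 zmin [0.226 0.226 0.226] y 0.084 0.141
0.51 597 zmin [0.217 0.217 0.217] y 0.082 0.153
0.52 511 zmin [0.194 0.199 0.201] y 0.08 0.11
0.53 558 zmin [0.15  0.152 0.152] y 0.076 0.127
0.54 489 zmin [0.147 0.148 0.149] y 0.075 0.123
0.55 550 zmin [0.149 0.151 0.151] y 0.076 0.123
0.56 369 zmin [0.153 0.159 0.171] y 0.076 0.117
0.57 276 zmin [0.101 0.102 0.103] y 0.032 0.134
0.58 128 zmin [0.101 0.102 0.102] y 0.033 0.133
0.59 76 zmin [0.224 0.224 0.225] y 0.082 0.133
0.6 90 zmin [0.225 0.225 0.226] y 0.074 0.132
0.61 124 zmin [0.224 0.224 0.225] y 0.071 0.138
0.62 184 zmin [0.213 0.214 0.214] y 0.069 0.14
0.63 91 zmin [0.237 0.239 0.24 ] y 0.069 0.136
0.64 9 zmin [0.253 0.254 0.255] y 0.099 0.135
```

View pics/hover2.png

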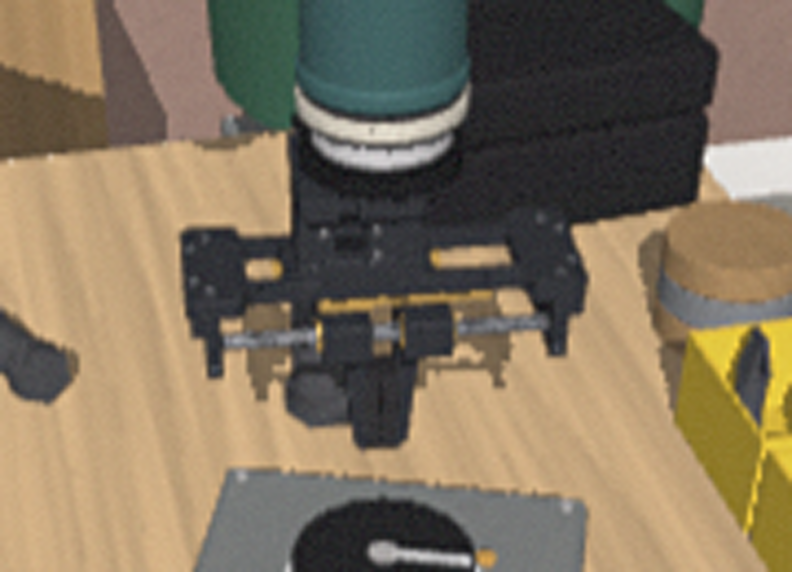

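Run:
```python
from h import *
a0=np.deg2rad(105)+YAW; c=D+.03*np.array([np.cos(a0),np.sin(a0)])
z=press(c,.119,.058,7.5)
s=manip.state(); print(s['clock'],s['contact_force'].round(2),s['moment'].round(2))
```

```text
press z 0.062 tcp [0.5491 0.1145 0.0627] F 7.76
17.575 [-0.19  1.16  7.12] [ 0.16 -0.    0.01]
```

Run:
```python
from h import *
t0=-0.12217
for d in np.deg2rad([8,16,24,33]):
    a=np.deg2rad(105)+YAW-d; c=D+.03*np.array([np.cos(a),np.sin(a)])
    manip.move_linear([*c,.0615],rate=.03,rot=down(t0-d)); s=manip.state(); print(s['contact_force'].round(2),s['tool_pos'].round(4))
manip.move_linear([*c,.10],rate=.15); print(manip.state()['clock'])
for n,y0,y1,x0,x1 in(('side',150,240,230,340),('top',160,250,190,300)):
    k=cap(n); cv2.imwrite(f'pics/t_{n}.png',k['image'])
    im=cv2.resize(k['image'][y0:y1,x0:x1],(396,324),interpolation=2); A=im if n=='side' else np.hstack([A,im])
cv2.imwrite('pics/turn.png',A)
```

```text
[-1.07  0.36  7.71] [0.5532 0.1136 0.0622]
[0.82 1.25 7.21] [0.5576 0.1121 0.0624]
[ 0.08 -0.5   7.83] [0.5618 0.11   0.0625]
[-1.06  0.86  7.32] [0.5649 0.1075 0.0623]
19.1667
```

View pics/turn.png

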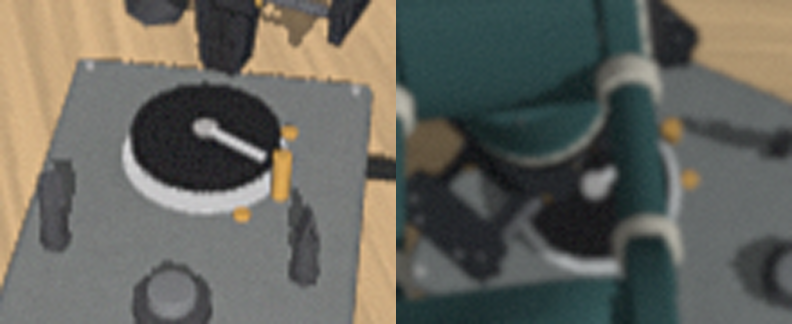

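Run:
```python
from h import *
k=cap('side'); a,b=ray(k,286.9,185.6,.094),ray(k,303.3,193.6,.094); print('line deg',np.rad2deg(np.arctan2(*(b-a)[1::-1])),a,b)
k=cap('top'); print('btn',ray(k,302.1,235.8,.092),BTN)
p=manip.state()['tool_pos']
manip.move_linear([p[0],p[1],.17],rate=.2)
manip.move_linear([*BTN,.17],rate=.2,rot=down(YAW))
manip.move_linear([*BTN,.078],rate=.12)
print(manip.state()['clock'],manip.state()['contact_force'].round(2))
k=cap('side'); cv2.imwrite('pics/btn.png',cv2.resize(k['image'][120:260,200:360],None,fx=4,fy=4,interpolation=2))
```

```text
line deg -50.52420507857451 [0.54440818 0.08523343 0.094     ] [0.57365711 0.04972108 0.094     ]
btn [ 0.49195381 -0.04780085  0.092     ] [ 0.49228541 -0.04444655]
21.7667 [ 0.94 -0.2   0.51]
```

View pics/btn.png

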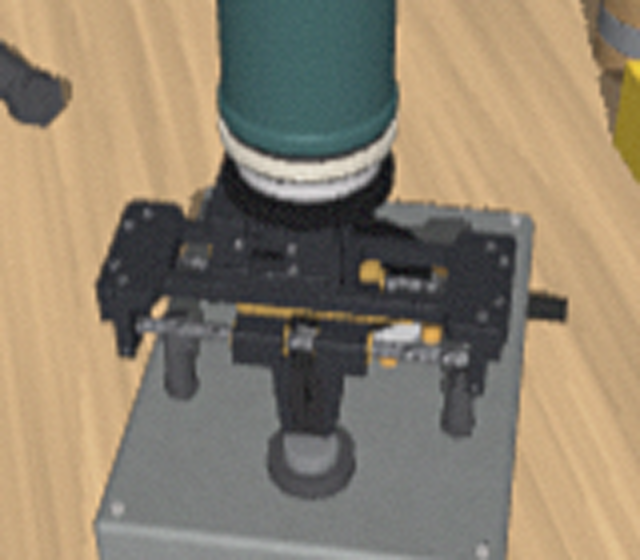

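Run:
```python
from h import *
b=np.array([.492,-.046])
z=press(b,.072,.052,9)
manip.dwell(.2); print(manip.state()['contact_force'].round(2),manip.state()['clock'])
manip.move_linear([*b,.10],rate=.1); manip.move_linear([*b,.22],rate=.2)
manip.move_pose([.40,-.25,.25],down(YAW))
print(manip.state()['clock'],manip.state()['contact_force'].round(2))
k=cap('side'); im=k['image']; cv2.imwrite('pics/end_s.png',im)
t=cap('top')['image']; cv2.imwrite('pics/end.png',np.hstack([cv2.resize(im[100:290,180:370],(400,400)),cv2.resize(t[140:300,185:345],(400,400))]))
P=cloud(k); print('btn z',P[224:236,270:284,2].max())
```

```text
press z 0.059 tcp [ 0.4923 -0.046   0.06  ] F 12.34
[-1.44  0.78 10.27] 25.425
27.6333 [ 1.    0.12 -0.33]
btn z 0.6713836850607189
```

View pics/end.png

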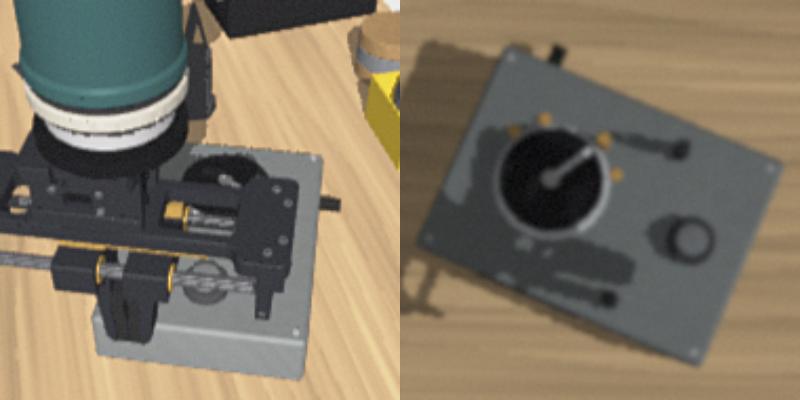

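The last picture shows the line (tip about 595,150) pointing at the tall pin (605,140). The button is back up at (690,238), and both small wedges are standing. The press force rose to 12 N, well past the 5 N needed for fully down.

```bash
python3 -c "
from h import *
print(order.close_job())"
```

```text
the job is handed in; nothing more can be done
None
```

The job is handed in: I turned the dial one click clockwise until its line sat opposite the tall pin, then pressed the button fully down and let it come back up, in about 28 s of the 51 s, with the small wedges on the box still standing and the loose parts on the table never approached.

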